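# Load the warming oven and shut its door

### The arm

A 6-joint arm with a two-finger parallel gripper is mounted at the origin on a cart in front of the work surface, level with it; the furniture and walls round the work are solid. World frame = base frame: x ahead of the robot, y to its left, z up, the work surface at z = 0. Lengths are in m, angles in rad, forces in N, time in s.
With the tool pointing down it reaches from about 0.3 to 0.775 m from the base axis. Payload 14.6 kg.
Tool frame: the origin (TCP) lies at the very end of the fingers, on their centre line; the grasp point (between the pads) lies 19 mm behind it; z points along the fingers, y is the line along which they close (so a half turn about z gives the same grasp; the last joint's range is limited). The gripper opens to 94 mm and grips with 3 to 60 N. Pads are 16 mm wide; open, the fingers measure 119 mm over their backs; the gripper's body (75 mm by 177 mm) begins 78 mm behind the grasp point.
Start: joints at [-1.321, 0.3, 1.521, -0, 1.321, -0.067], TCP at [0.171, -0.523, 0.185] pointing down, gripper open.
Joint ranges: [-3.03, 3.03], [-0.79, 2.21], [0.23, 2.52], [-1.04, 4.18], [0, 3.07], [-2.55, 2.55]. Speed limits (rad/s): [2.22, 2.22, 2.57, 3.14, 3.14, 3.14].

### API

Orientations are given as [roll, pitch, yaw] about the fixed x, y, z axes, in that order (R = Rz(yaw) Ry(pitch) Rx(roll)).
In Python, from station import ctrl gives the robot as it stands. The module is installed in compiled form; this text tells all that it offers.
- The arm moves only by the tool step_arm, never from a script. Its argument "deltas" is a list of rows, each an object with "dp": the shift along the tool's x, y, z scaled (see below), a list of three; "twist": the turn about the tool's z scaled (see below). In form: [{"dp": [tx, ty, tz], "twist": twist}, ...]. A call has 1 to 12 rows; each row shifts and turns the commanded pose from where the row before left it, along the tool's axes as they then stand; what a row does not reach is not made up. The controller multiplies each number of a shift by 0.04 m and each number of a turn by 4 degrees. A row lasts 1/10 s, in which the tool goes at most 50 mm and 8.59 degrees, less where a joint would pass 70% of its speed; a pose out of reach is approached as far as the arm can. A call with a number of a shift or a turn outside -1 to 1 is refused whole. A call with a gripper value outside its range is refused whole. "gripper" is the opening, from -1 (shut) to 1 (fully open), set as the call begins (left out, the last holds). The fingers move at their own pace and stop on an object; "squeeze" is the grip in N (left out, the last holds). Time passes only in rows, so rows that do not move let the fingers close. It gives the time, the measured TCP pose, the force, the opening and the grip force at its end, in the units of the state.
- ctrl.get_obs(): the state, without advancing time (a new reading comes with each control period).
- ctrl.camera(name): name is "side" or "top" or "wrist"; returns (picture, depth): 384x512x3 uint8, red, green, blue; 384x512 float32, m along the optical axis (not along the pixel's ray), 0 where there is no reading.
- ctrl.get_calibration(name): a dict with "fx", "fy", "cx", "cy" (pixels), "distortion" ([k1, k2, p1, p2, k3] as OpenCV has them; the pictures are not rectified), "world_to_cam" (4x4, takes a point from world to camera coordinates); the wrist camera has in their place "hand_eye" (4x4, takes a point from camera to tool coordinates, whose origin is the TCP and whose axes are the flange's). Camera axes: x right, y down, z forward; pixel columns grow to the right and rows downward; lengths in m; the calibration is good to about 2 mm. A picture is of the moment at which its call begins: read the wrist's pose just before it. get_calibration takes no time and is no camera call.
- ctrl.hand_in(): hands the job in; it is judged then, once.
Trained networks look in the newest picture that a camera, given by its name, has taken for a name from the list of things; names that differ only in an ending like _2 or _b are one class to them, and where a whole thing is asked for, a point or a joint stands for the part that bears it (a point fixed in the world has none). Each returns a list of dicts, best first, with "conf" (0 to 1); they miss things now and then, are a little off and sometimes report something else, mostly with a low value. They report only what shows in the picture. A call takes as long as a camera call.
- ctrl.spot_in(camera, label): "rect" ([left, top, right, bottom] as shares, 0 to 1, of the picture: columns of its width, rows of its height, round what is visible of it).
- ctrl.cut_out(camera, label): "pixels" (384x512 bool, what is visible of it) and "rect" ([left, top, right, bottom] as shares, 0 to 1, of the picture: columns of its width, rows of its height, round what is visible of it).
The state is a dict: "time_s": time; "qpos": joint angles; "joint_vel": joint speeds; "tau": joint torques, N m; "ee_pos": TCP position; "eef_rot": TCP orientation; "force": force on the tool from outside, world axes, zero at the start; "moment": the same for the moment, N m; "grip_width": finger opening in m; "grip_force": force on a finger pad.
Only numpy, scipy, OpenCV 4.12 (cv2) and the standard library are available. Lean on these libraries where they do the work, as an engineer would, in place of code of your own. Each camera call takes 0.05 s, during which the arm holds its last target. There are 200 camera calls.

### The job

Pick up the lidded baking dish and set it down gently, flat and square in the recessed pocket of the rack that is pulled out of the small oven, and let go of it. Then push the rack fully home, and last push the oven door shut until it snaps home on its catch. Leave the mug, the spice jar and the small tub where they stand.

Things in the scene. Friction and masses are not known exactly. Their poses are not given: they have to be found in the camera images.
- dish: Loose white ceramic baking dish with lid (one rigid piece, 0.35 kg), 80 mm along its x, 110 mm along its y, lid top 47 mm up. Over the lid's middle a bar handle: 50 mm long along x, 14 mm wide in y, 65 to 77 mm up on two posts (18 mm gap to the lid). Origin: centre of the underside, z up.
- oven: Fixed aluminium worktop oven, 155 mm deep (x), 285 wide, 135 high. Origin on the worktop under the middle of the opening, in the plane of the front face; x points into the oven, y left, z up. Opening y -75 to 75 mm, 18 to 115 mm up; black panel with two knobs right of it (y -115 to -177). Sprung ball catch at y -88.
- rack_pocket (a point): Centre of the floor of the rack's pocket, axes as the oven's; 26 mm above the worktop. The pocket is 86 mm (x) by 116 mm (y), its rim 10 mm high and 6 mm thick (3 mm clearance each side of the dish when the dish's x lies along the pocket's x, either way round).
- rack_plate (a point): Point to push on: on the front (robot-side) face of the rack's upright steel front plate, mid-width, 103 mm above the worktop. The plate is 100 mm wide, 6 mm thick, from 21 to 103 mm up; the point lies at its top edge, so push 10 to 25 mm below it. Axes as the oven's.
- rack (a joint): How far the rack is pulled out towards the robot (m), 0 = fully home (then the front of the plate is 8 mm in front of the oven's face), up to 0.135. Slides along the oven's x with about 2 N of friction.
- door (a joint): Door angle (rad): 0 = shut and held by the catch, grows as it opens; up to 2.2. It swings about a vertical hinge at the left of the opening. In the last 0.1 rad a ridge on the door must be pushed past the sprung ball (about 8 N at the door_face point); if it is not, the door stays ajar.
- door_hinge (a point): On the vertical hinge axis, mid-height of the door (74 mm up), mid-thickness. Door: panel 195 mm wide, 112 mm high (18 to 130 mm above the worktop), 14 mm thick. The point turns with the door: its -y points along the door to its free edge, its -x out of the outer face.
- door_face (a point): Point to push on: on the door's outer face, 125 mm from the hinge axis, 22 mm below its top edge (108 mm up); turns with the door, -x points out of the outer face. A vertical bar handle stands 28 mm out of the outer face, 176 mm from the hinge; a catch tongue stands 32 mm out of the inner face near the free edge.
- mug: Bystander: mug, 78 x 112 x 92 mm, origin under its centre; left of the oven. Do not disturb.
- spice_jar: Bystander: spice jar, 42 mm across, 96 mm high, origin under its centre; at the right. Do not disturb.
- blue_tub: Bystander: small lidded tub, 69 mm across, 66 mm high, origin under its centre; at the right. Do not disturb.

How it is judged:
By the outcome, as a careful person would: the job done as asked, in the order asked, and still so for the second after the job is handed in, with the robot touching nothing.
It also fails if it takes over 72 s, if anything falls off the work surface, if the arm or the gripper's body presses on something with over 40 N, if the wrist force passes 120 N, or if a joint passes its speed limit or range.

## Working session

There is one attempt and no reset: what is moved stays moved. The work goes in short steps, Python scripts to look and compute and a tool call to move; the robot and the scene stay as the last step left them, time stands still between calls to the robot, and variables do not carry over. Pictures are saved under pics/ and viewed, at most 12 in all, crops included, and the job is handed in when it is done.

Besides the shell and the picture viewer there is one more tool, called after ">>>" as name(argument=value, ...), one argument or row to a line, values as JSON. step_arm: Moves the arm, as the interface text tells. Its arguments: {"type":"object","properties":{"deltas":{"type":"array"},"gripper":{"type":"number"},"squeeze":{"type":"number"}},"required":["deltas"]}

```bash
mkdir -p pics; cat > h.py <<'E'
import numpy as np, cv2
from station import ctrl
from scipy.spatial.transform import Rotation as R
def cloud(name, img=None):
    o=ctrl.get_obs(); rgb,d=ctrl.camera(name); c=ctrl.get_calibration(name)
    K=np.array([[c["fx"],0,c["cx"]],[0,c["fy"],c["cy"]],[0,0,1.]])
    v,u=np.mgrid[:384,:512]
    n=cv2.undistortPoints(np.stack([u,v],-1).reshape(-1,1,2).astype(np.float64),K,np.array(c["distortion"],float)).reshape(384,512,2)
    P=np.dstack([n*d[...,None],d])
    if "world_to_cam" in c: T=np.linalg.inv(np.array(c["world_to_cam"]))
    else:
        B=np.eye(4);B[:3,:3]=R.from_euler('xyz',o["eef_rot"]).as_matrix();B[:3,3]=o["ee_pos"];T=B@np.array(c["hand_eye"])
    W=P@T[:3,:3].T+T[:3,3]; W[d<=0]=np.nan
    return rgb,W
E
python3 - <<'E'
from h import *
ims=[]
print(ctrl.get_obs())
for n in ("top","side"):
    rgb,W=cloud(n); ims.append(rgb); np.save(n+".npy",W)
    cv2.imwrite(f"pics/{n}0.png",rgb[...,::-1])
    for l in ("dish","oven","rack","door","mug","spice_jar","blue_tub","rack_pocket","rack_plate"):
        for r in ctrl.cut_out(n,l)[:2]:
            p=W[r["pixels"]]; p=p[~np.isnan(p[:,0])]
            print(n,l,round(r["conf"],2),np.round(np.array(r["rect"])*[512,384,512,384]),len(p),*(np.round(np.percentile(p,q,axis=0),3) for q in (2,50,98)) if len(p) else ())
            np.save(f"m_{n}_{l}.npy",r["pixels"]) if r is not None else 0
            break
E
```

```text
{'time_s': 0.0, 'qpos': array([-1.32061236e+00,  3.00426412e-01,  1.52155499e+00,  6.00666446e-06,
        1.32072952e+00, -6.65977420e-02]), 'joint_vel': array([ 0.00041769, -0.00073323, -0.00018274,  0.0004597 ,  0.00124343,
       -0.00071156]), 'tau': array([-4.21902223e-03, -5.31807446e+01, -3.52741277e+01,  7.06428546e-02,
        2.44482147e-02, -1.15730440e-04]), 'ee_pos': array([ 0.17126055, -0.52235976,  0.1846219 ]), 'eef_rot': array([-3.14047725e+00, -8.02246857e-05,  3.16780173e-01]), 'force': array([-1.31696056e-01,  3.84600095e-04,  4.81215330e-01]), 'moment': array([ 0.03825999, -0.04303593,  0.01546133]), 'grip_force': 0.0, 'grip_width': 0.09407322355162687}
top dish 0.71 [302. 175. 332. 204.] 540 [ 0.438 -0.319  0.033] [ 0.485 -0.263  0.048] [ 0.529 -0.211  0.08 ]
top oven 0.72 [208. 130. 304. 226.] 3647 [ 0.378 -0.178  0.02 ] [ 0.587 -0.017  0.133] [0.676 0.121 0.14 ]
top rack 0.64 [238. 171. 272. 198.] 823 [ 0.449 -0.088  0.021] [ 0.501 -0.024  0.028] [0.551 0.041 0.105]
top door 0.72 [209. 176. 232. 226.] 432 [0.358 0.073 0.026] [0.434 0.1   0.126] [0.529 0.15  0
[... 643 characters left out ...]
 [ 0.531 -0.222  0.078]
side oven 0.7 [198. 160. 315. 228.] 2889 [ 0.516 -0.193  0.013] [ 0.627 -0.11   0.125] [0.735 0.088 0.14 ]
side rack 0.66 [251. 204. 269. 220.] 139 [ 0.49  -0.094  0.   ] [ 0.53  -0.078  0.028] [ 0.562 -0.032  0.041]
side spice_jar 0.58 [292. 258. 305. 289.] 392 [ 0.409 -0.485 -0.   ] [ 0.42  -0.475  0.058] [ 0.462 -0.447  0.1  ]
side blue_tub 0.87 [314. 258. 336. 287.] 426 [ 0.5   -0.522  0.004] [ 0.519 -0.502  0.06 ] [ 0.558 -0.465  0.071]
side rack_pocket 0.7 [250. 207. 266. 221.] 129 [ 0.202 -0.54   0.022] [ 0.529 -0.074  0.03 ] [ 0.556 -0.032  0.446]
side rack_plate 0.5 [250. 207. 270. 217.] 142 [ 0.489 -0.094  0.014] [ 0.531 -0.078  0.028] [ 0.564 -0.032  0.041]
```

View pics/top0.png

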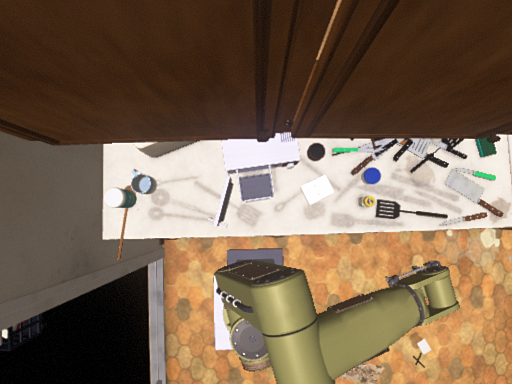

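View pics/side0.png

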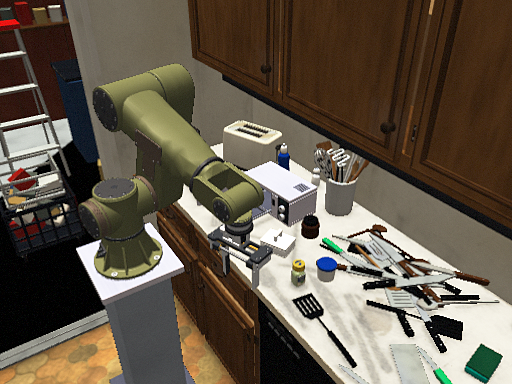

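The top view shows the dish (318,190), the rack in front of the oven (255,185), the door open at the left (222,200), the mug (143,183), the tub (372,176) and the jar (368,202). The side view agrees with this. Next I'll fit the coarse poses.

```bash
python3 - <<'E'
from h import *
W=np.load("top.npy")
def m(l,lo,hi):
    p=W[np.load(f"m_top_{l}.npy")]; p=p[~np.isnan(p[:,0])]; return p[(p[:,2]>lo)&(p[:,2]<hi)]
for l,lo,hi in (("dish",.035,.06),("dish",.065,.09),("oven",.128,.145),("rack",.02,.034),("rack",.06,.11),("door",.11,.14)):
    p=m(l,lo,hi)
    r=cv2.minAreaRect((p[:,:2]*1000).astype(np.float32)); print(l,lo,len(p),np.round(p.mean(0),4),np.round(r[0],1),np.round(r[1],1),round(r[2],1))
p=W[(abs(W[...,2]-.135)<.008)&(W[...,0]>.5)&(abs(W[...,1])<.22)&(W[...,0]<.8)]
print(len(p)); r=cv2.minAreaRect((p[:,:2]*1000).astype(np.float32)); print(r)
print(ctrl.get_calibration("wrist"))
E
```

```text
dish 0.035 475 [ 0.4845 -0.2657  0.048 ] [ 484.7 -267.9] [ 79.4 109.1] 22.7
dish 0.065 50 [ 0.4856 -0.2681  0.0769] [ 486.  -268.9] [48.8 14.4] 22.8
oven 0.128 2200 [ 0.6121 -0.0305  0.1354] [577.9  22.5] [228.9 441.9] 37.0
rack 0.02 658 [ 0.5037 -0.022   0.0272] [503.8 -22.4] [ 95. 135.] 7.9
rack 0.06 49 [ 0.4513 -0.0312  0.0999] [451.4 -29.2] [ 6.1 96.1] 6.1
door 0.11 313 [0.4406 0.1027 0.1279] [444.2 100.7] [ 46.3 187.4] 65.2
2079
((599.8878173828125, -44.95524597167969), (171.22415161132812, 295.5402526855469), 5.2924323081970215)
{'fx': 280.08732612038557, 'fy': 280.08732612038557, 'cx': 256.6267280390459, 'cy': 190.04007720726912, 'distortion': array([-0.01228524,  0.        ,  0.        ,  0.        ,  0.        ]), 'hand_eye': array([[ 9.32514533e-04, -9.72671053e-01, -2.32185602e-01,
         6.72654603e-02],
       [ 9.99999017e-01,  1.15026083e-03, -8.02426151e-04,
        -3.97680703e-04],
       [ 1.04757069e-03, -2.32184625e-01,  9.72671169e-01,
        -1.98662837e-01],
       [ 0.00000000e+00,  0.00000000e+00,  0.00000000e+00,
         1.00000000e+00]])}
```

```bash
cat >> h.py <<'E'
def plan(tgt,yawdeg=None,n=None):
    "tool-axis dp (scaled) for a straight move then the twist; translation in n rows, twist afterwards"
    o=ctrl.get_obs(); M=R.from_euler('xyz',o["eef_rot"]).as_matrix(); p=np.array(o["ee_pos"])
    d=M.T@(np.array(tgt)-p)/0.04
    n=n or int(np.ceil(max(abs(d).max(),np.linalg.norm(d)/1.2)/.9))
    yaw=np.degrees(o["eef_rot"][2]); tw=0 if yawdeg is None else -(yawdeg-yaw)/4
    print("pos",p.round(4),"rpy",np.degrees(o["eef_rot"]).round(2),"n",n,"dp",(d/n).round(4),"total",d.round(3),"twist total",round(tw,3),"F",np.round(o["force"],1),"t",round(o["time_s"],2))
E
python3 -c "
from h import *
plan((.43,-.30,.24),22.7)"
```

```text
pos [ 0.1713 -0.5226  0.1851] rpy [-180.     -0.     18.15] n 9 dp [ 0.8754 -0.3637 -0.1524] total [ 7.879 -3.274 -1.371] twist total -1.137 F [-0.3  0.1 -0.9] t 1.0
```

>>> step_arm(
  deltas=[
    {"dp": [0.3,-0.12,-0.1]},
    {"dp": [0.76,-0.31,-0.13]},
    {"dp": [0.76,-0.31,-0.13]},
    {"dp": [0.76,-0.31,-0.13]},
    {"dp": [0.76,-0.31,-0.13]},
    {"dp": [0.76,-0.31,-0.13]},
    {"dp": [0.76,-0.31,-0.13]},
    {"dp": [0.76,-0.31,-0.13]},
    {"dp": [0.76,-0.31,-0.13]},
    {"dp": [0.76,-0.31,-0.13]},
    {"dp": [0.7,-0.3,-0.1]},
    {"dp": [0,0,0],"twist": -1},
  ],
)

```text
invalid input at $.deltas[0]: expected keys dp, twist
```

```bash
cat > look.py <<'E'
from h import *
import sys
tag=sys.argv[1]
rgb,W=cloud("wrist"); np.save("w.npy",W); cv2.imwrite(f"pics/{tag}.png",rgb[...,::-1])
for l in sys.argv[2:]:
    for r in ctrl.cut_out("wrist",l)[:1]:
        np.save(f"m_w_{l}.npy",r["pixels"])
        p=W[r["pixels"]]; p=p[~np.isnan(p[:,0])]
        print(l,round(r["conf"],2),np.round(np.array(r["rect"])*[512,384,512,384]),len(p),*(np.round(np.percentile(p,q,axis=0),3) for q in (2,50,98)))
E
python3 look.py w1 dish
python3 - <<'E'
from h import *
W=np.load("w.npy"); p=W[np.load("m_w_dish.npy")]
for lo,hi in ((.04,.055),(.068,.085)):
    q=p[(p[:,2]>lo)&(p[:,2]<hi)]; r=cv2.minAreaRect((q[:,:2]*1000).astype(np.float32)); print(len(q),q[:,2].mean(),r)
plan((.486,-.268,.15),22.7)
E
```

```text
Traceback (most recent call last):
FileNotFoundError: [Errno 2] No such file or directory: 'm_w_dish.npy'
```

>>> step_arm(
  deltas=[
    {"dp": [0.3,-0.12,-0.1],"twist": 0},
    {"dp": [0.76,-0.31,-0.13],"twist": 0},
    {"dp": [0.76,-0.31,-0.13],"twist": 0},
    {"dp": [0.76,-0.31,-0.13],"twist": 0},
    {"dp": [0.76,-0.31,-0.13],"twist": 0},
    {"dp": [0.76,-0.31,-0.13],"twist": 0},
    {"dp": [0.76,-0.31,-0.13],"twist": 0},
    {"dp": [0.76,-0.31,-0.13],"twist": 0},
    {"dp": [0.76,-0.31,-0.13],"twist": 0},
    {"dp": [0.76,-0.31,-0.13],"twist": 0},
    {"dp": [0.7,-0.3,-0.1],"twist": 0},
    {"dp": [0,0,0],"twist": -1},
  ],
)

```text
time_s: 2.3
ee_pos: [0.4317, -0.3001, 0.2408]
eef_rot: [3.141, -0.001, 0.39]
force: [-0.4, -0.2, -0.7]
grip_width: 0.0943
grip_force: 0.0
```

```bash
python3 look.py w1 dish
python3 - <<'E'
from h import *
W=np.load("w.npy"); p=W[np.load("m_w_dish.npy")]
for lo,hi in ((.04,.055),(.068,.085)):
    q=p[(p[:,2]>lo)&(p[:,2]<hi)]; r=cv2.minAreaRect((q[:,:2]*1000).astype(np.float32)); print(len(q),q[:,2].mean(),r)
plan((.486,-.268,.15),22.7)
E
```

```text
dish 0.7 [208.  95. 290. 160.] 4693 [ 0.438 -0.32   0.044] [ 0.487 -0.267  0.046] [ 0.533 -0.213  0.076]
4246 0.04616770498405468 ((485.6561584472656, -266.6596984863281), (80.22606658935547, 109.08889770507812), 24.20611000061035)
424 0.07557901003940516 ((486.3211364746094, -266.8338623046875), (48.818119049072266, 13.924356460571289), 24.975257873535156)
pos [ 0.43   -0.3017  0.2402] rpy [ 1.7999e+02 -1.0000e-02  2.2320e+01] n 3 dp [ 0.5384 -0.0828  0.752 ] total [ 1.615 -0.248  2.256] twist total -0.095 F [-0.4  0.1 -0.2] t 2.4
```

View pics/w1.png

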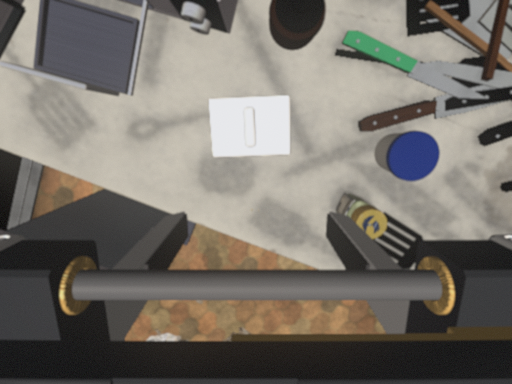

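The wrist view shows the dish at (250,127) nearly aligned with the tool. The rack is at the upper left (90,40), with the jar at (365,220) and the tub at (412,155).

>>> step_arm(
  deltas=[
    {"dp": [0.53,-0.08,0.75],"twist": -0.2},
    {"dp": [0.53,-0.08,0.75],"twist": -0.2},
    {"dp": [0.53,-0.08,0.75],"twist": 0},
    {"dp": [0,-0.02,0.7],"twist": 0},
    {"dp": [0,0,0],"twist": 0},
    {"dp": [0,0,0],"twist": 0},
  ],
  gripper=0.1,
)

```text
time_s: 3.0
ee_pos: [0.4837, -0.2688, 0.1229]
eef_rot: [3.141, -0.0, 0.413]
force: [0.0, 0.1, -0.5]
grip_width: 0.0522
grip_force: 0.0
```

```bash
python3 look.py w2 dish
python3 - <<'E'
from h import *
W=np.load("w.npy"); p=W[np.load("m_w_dish.npy")]
for lo,hi in ((.04,.055),(.068,.085)):
    q=p[(p[:,2]>lo)&(p[:,2]<hi)]; r=cv2.minAreaRect((q[:,:2]*1000).astype(np.float32)); print(len(q),q[:,2].mean(),r)
plan((.486,-.267,.055),23.8)
E
```

```text
dish 0.62 [200. 147. 313. 229.] 8099 [ 0.445 -0.316  0.032] [ 0.492 -0.265  0.046] [ 0.536 -0.212  0.077]
7082 0.04613941199056634 ((486.12005615234375, -267.1947326660156), (80.20921325683594, 109.80485534667969), 24.26460838317871)
801 0.07542338239922618 ((486.2644958496094, -267.0047302246094), (49.64673614501953, 13.790148735046387), 23.988134384155273)
pos [ 0.4842 -0.2693  0.1239] rpy [ 1.7987e+02 -8.0000e-02  2.3670e+01] n 2 dp [ 0.0311 -0.0192  0.8614] total [ 0.062 -0.038  1.723] twist total -0.033 F [-0.3  0.9  1.1] t 3.1
```

>>> step_arm(
  deltas=[
    {"dp": [0.03,-0.02,0.6],"twist": -0.1},
    {"dp": [0.03,-0.02,0.6],"twist": 0},
    {"dp": [0,0,0.5],"twist": 0},
    {"dp": [0,0,0],"twist": 0},
    {"dp": [0,0,0],"twist": 0},
  ],
)

```text
time_s: 3.6
ee_pos: [0.4858, -0.2667, 0.0555]
eef_rot: [3.14, -0.001, 0.421]
force: [0.7, -0.4, 0.4]
grip_width: 0.0511
grip_force: 0.0
```

>>> step_arm(
  deltas=[
    {"dp": [0,0,0],"twist": 0},
    {"dp": [0,0,0],"twist": 0},
    {"dp": [0,0,0],"twist": 0},
    {"dp": [0,0,0],"twist": 0},
    {"dp": [0,0,0],"twist": 0},
  ],
  gripper=-1,
  squeeze=30,
)

```text
time_s: 4.1
ee_pos: [0.4855, -0.2663, 0.0542]
eef_rot: [3.141, -0.0, 0.421]
force: [0.4, -2.1, 0.1]
grip_width: 0.015
grip_force: 1.2
```

```bash
python3 -c "
from h import *
plan((.486,-.267,.055),24.1); o=ctrl.get_obs(); print(o['grip_width'],o['grip_force'])"
```

```text
pos [ 0.4855 -0.2663  0.0542] rpy [ 1.7997e+02 -1.0000e-02  2.4150e+01] n 1 dp [ 0.0035  0.0214 -0.0204] total [ 0.004  0.021 -0.02 ] twist total 0.012 F [ 0.4 -2.1  0.1] t 4.1
0.014976673181370071 1.1628932878375053
```

>>> step_arm(
  deltas=[
    {"dp": [0,0,0],"twist": 0},
    {"dp": [0,0,0],"twist": 0},
    {"dp": [0,0,0],"twist": 0},
    {"dp": [0,0,-0.2],"twist": 0},
    {"dp": [0,0,-0.4],"twist": 0},
    {"dp": [0,0,-0.6],"twist": 0},
    {"dp": [0,0,-0.7],"twist": 0},
    {"dp": [0,0,-0.7],"twist": 0},
    {"dp": [0,0,-0.7],"twist": 0},
    {"dp": [0,0,-0.4],"twist": 0},
    {"dp": [0,0,0],"twist": 0},
  ],
)

```text
time_s: 5.2
ee_pos: [0.4859, -0.2663, 0.2041]
eef_rot: [3.139, -0.002, 0.422]
force: [0.5, -0.9, -4.0]
grip_width: 0.0129
grip_force: 30.0
```

```bash
python3 look.py w3 rack dish oven
python3 - <<'E'
from h import *
o=ctrl.get_obs(); print(o['grip_width'],o['grip_force'])
W=np.load("w.npy"); p=W[np.load("m_w_dish.npy")]
p=p[~np.isnan(p[:,0])]; print(np.percentile(p[:,2],[2,50,98]))
plan((.42,-.08,.22),6.5)
E
```

```text
rack 0.95 [  2.   2. 154. 145.] 11022 [ 0.45  -0.089  0.024] [ 0.499 -0.023  0.026] [0.563 0.048 0.102]
dish 0.87 [184. 156. 328. 261.] 11014 [ 0.452 -0.314  0.173] [ 0.5   -0.26   0.196] [ 0.538 -0.208  0.227]
oven 0.77 [  0.   0. 259. 141.] 22014 [ 0.452 -0.189  0.017] [ 0.546 -0.056  0.035] [0.633 0.081 0.135]
0.013021954554519795 29.999028146266937
[0.17268463 0.19621137 0.22650202]
pos [ 0.4848 -0.2658  0.2005] rpy [-1.7988e+02  8.0000e-02  2.4150e+01] n 6 dp [ 0.07   -0.8169 -0.0797] total [ 0.42  -4.902 -0.478] twist total 4.413 F [-0.6  0.8 -3.2] t 5.4
```

View pics/w3.png

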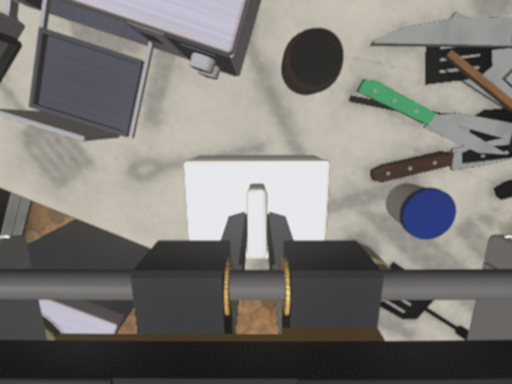

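The dish is held and level (256,200). The rack pocket shows clearly at (88,85), with its plate in front at (40,125).

```bash
cat > fit.py <<'E'
from h import *
W=np.load("w.npy")
def f(l,lo,hi,zr=1):
    p=W[np.load(f"m_w_{l}.npy")]; q=p[(p[:,2]>lo)&(p[:,2]<hi)]
    if len(q)<20: return
    # drop sparse outliers by 1-99 percentile along own axes
    r=cv2.minAreaRect((q[:,:2]*1000).astype(np.float32)); print(l,lo,len(q),"mean",q.mean(0).round(4),"c",np.round(r[0],1),"s",np.round(r[1],1),"a",round(r[2],2))
f("rack",.02,.030); f("rack",.032,.045); f("rack",.09,.115); f("oven",.125,.145)
p=W[np.load("m_w_rack.npy")]; p=p[~np.isnan(p[:,0])]; print(np.histogram(p[:,2],bins=np.arange(0.01,.12,.004)))
p=W[np.load("m_w_dish.npy")]; p=p[~np.isnan(p[:,0])]; z=np.median(p[:,2]); p=p[abs(p[:,2]-z)<.01]
c=p.mean(0); A=np.linalg.lstsq(np.c_[p[:,:2]-c[:2],np.ones(len(p))],p[:,2],rcond=None)[0]; print("dish lid slope",A.round(4),"z",z)
r=cv2.minAreaRect((p[:,:2]*1000).astype(np.float32)); print(r)
E
python3 fit.py
```

```text
rack 0.02 7327 mean [ 0.5076 -0.0212  0.0256] c [517.2 -16.9] s [126.8 151.9] a 2.07
rack 0.032 2007 mean [ 0.5018 -0.0219  0.0352] c [500.9 -22.6] s [104.1 129.2] a 6.76
rack 0.09 699 mean [ 0.4537 -0.0336  0.0999] c [452.3 -29.1] s [ 6.5 98.9] a 6.27
oven 0.125 4978 mean [ 0.6016 -0.1422  0.1336] c [ 587.6 -123. ] s [ 42.9 158.2] a 23.52
(array([   0,    0,   35, 5110, 2182,  557, 1544,   55,   53,   54,   59,
         53,   63,   64,   67,   67,   71,   70,   78,   84,   76,   92,
        277,  254,    0,    0,    0]), array([0.01 , 0.014, 0.018, 0.022, 0.026, 0.03 , 0.034, 0.038, 0.042,
       0.046, 0.05 , 0.054, 0.058, 0.062, 0.066, 0.07 , 0.074, 0.078,
       0.082, 0.086, 0.09 , 0.094, 0.098, 0.102, 0.106, 0.11 , 0.114,
       0.118]))
dish lid slope [-0.0029 -0.004   0.1961] z 0.1962113684712693
((486.6690979003906, -265.412109375), (78.81886291503906, 110.48860168457031), 24.24248695373535)
```

>>> step_arm(
  deltas=[
    {"dp": [0.0,-0.3,-0.1],"twist": 0.5},
    {"dp": [0.2,-0.7,-0.1],"twist": 1},
    {"dp": [0.1,-0.7,-0.1],"twist": 1},
    {"dp": [-0.3,-0.6,-0.1],"twist": 1},
    {"dp": [-0.5,-0.6,-0.1],"twist": 0.9},
    {"dp": [-0.5,-0.3,0],"twist": 0},
    {"dp": [0,0,0],"twist": 0},
  ],
)

```text
time_s: 6.1
ee_pos: [0.4079, -0.1471, 0.2214]
eef_rot: [-3.141, 0.001, 0.115]
force: [0.4, -0.1, -3.5]
grip_width: 0.0133
grip_force: 30.0
```

```bash
python3 look.py w4 rack dish oven door; python3 fit.py; python3 -c "
from h import *
plan((.42,-.08,.22),6.5)"
```

```text
rack 0.71 [113.  16. 225. 138.] 9136 [ 0.449 -0.088  0.023] [ 0.504 -0.022  0.026] [0.572 0.051 0.102]
dish 0.65 [183. 157. 330. 259.] 11077 [ 0.385 -0.197  0.19 ] [ 0.423 -0.145  0.214] [ 0.451 -0.093  0.244]
oven 0.71 [  0.   0. 326. 209.] 32184 [ 0.364 -0.171  0.017] [0.512 0.04  0.054] [0.599 0.124 0.13 ]
door 0.68 [  0.  25. 105. 206.] 12807 [0.358 0.071 0.027] [0.455 0.097 0.095] [0.535 0.126 0.13 ]
rack 0.02 6737 mean [ 0.5081 -0.0211  0.0255] c [521.7 -17.5] s [143.4 140.5] a 6.79
rack 0.032 1571 mean [ 0.5069 -0.0212  0.0348] c [501. -22.] s [102.2 127.9] a 6.34
rack 0.09 529 mean [ 0.4517 -0.0294  0.1017] c [451.5 -28.3] s [ 5.6 99. ] a 6.52
oven 0.125 3469 mean [0.4729 0.0825 0.1282] c [528.9  13.7] s [142.7 401.1] a 37.15
(array([   1,    1,   20, 4903, 1818,  415, 1286,    3,    1,    4,    0,
          4,   42,   39,    1,    3,    3,    4,    3,    3,    3,    4,
        312,  210,    0,    0,    0]), array([0.01 , 0.014, 0.018, 0.022, 0.026, 0.03 , 0.034, 0.038, 0.042,
       0.046, 0.05 , 0.054, 0.058, 0.062, 0.066, 0.07 , 0.074, 0.078,
       0.082, 0.086, 0.09 , 0.094, 0.098, 0.102, 0.106, 0.11 , 0.114,
       0.118]))
dish lid slope [-7.800e-03  2.000e-04  2.134e-01] z 0.21350610817510587
((408.68292236328125, -146.1699676513672), (78.89908599853516, 110.54817199707031), 6.6956000328063965)
pos [ 0.41   -0.1485  0.2215] rpy [-1.7997e+02  4.0000e-02  6.5400e+00] n 2 dp [ 0.2215 -0.837   0.0185] total [ 0.443 -1.674  0.037] twist total 0.009 F [-0.5  0.1 -2.8] t 6.35
```

```bash
cat > rim.py <<'E'
from h import *
W=np.load("w.npy"); a=np.radians(6.45); c=np.array([.501,-.022])
ok=(abs(W[...,0]-.5)<.1)&(abs(W[...,1]+.02)<.1)
p=W[ok]; d=p[:,:2]-c; x=d@[np.cos(a),np.sin(a)]; y=d@[-np.sin(a),np.cos(a)]
rim=(p[:,2]>.0325)&(p[:,2]<.039)
k=rim&(abs(y)<.045); print("x",np.histogram(x[k]*1000,bins=np.arange(-60,62,2))[0].tolist())
k=rim&(abs(x)<.035); print("y",np.histogram(y[k]*1000,bins=np.arange(-72,74,2))[0].tolist())
# yaw from side rims and back rim
for nm,k,u,v in (("L",rim&(abs(x)<.04)&(abs(y-.061)<.006),x,y),("R",rim&(abs(x)<.04)&(abs(y+.061)<.006),x,y),("B",rim&(abs(y)<.05)&(abs(x-.046)<.008),y,x),("F",rim&(abs(y)<.05)&(abs(x+.046)<.008),y,x)):
    if k.sum()>10: s=np.polyfit(u[k],v[k],1); print(nm,k.sum(),"deg",np.degrees(s[0]).round(2),"off",(s[1]*1000).round(2))
k=(p[:,2]>.085)&(p[:,2]<.11)&(abs(x)<.07); print("plate x",np.percentile(x[k],[2,50,98])*1000,"y",np.percentile(y[k],[1,99])*1000)
E
python3 rim.py
```

```text
x [0, 0, 0, 0, 0, 0, 67, 67, 133, 0, 0, 0, 0, 0, 0, 0, 0, 0, 0, 0, 0, 0, 0, 0, 0, 0, 0, 0, 0, 0, 0, 0, 0, 0, 0, 0, 0, 0, 0, 0, 0, 0, 0, 0, 0, 0, 0, 0, 0, 0, 0, 0, 20, 126, 135, 71, 0, 0, 0, 0]
y [0, 0, 0, 0, 79, 89, 74, 15, 0, 0, 0, 0, 0, 0, 0, 0, 0, 0, 0, 0, 0, 0, 0, 0, 0, 0, 0, 0, 0, 0, 0, 0, 0, 0, 0, 0, 0, 0, 0, 0, 0, 0, 0, 0, 0, 0, 0, 0, 0, 0, 0, 0, 0, 0, 0, 0, 0, 0, 0, 0, 0, 0, 0, 0, 43, 104, 89, 39, 0, 0, 0, 0]
L 317 deg 0.6 off 59.93
R 298 deg 0.39 off -60.81
B 393 deg 0.06 off 48.3
F 299 deg 0.15 off -44.27
plate x [-52.70695976 -47.17936066  47.46540128] y [-49.47778807  98.07415944]
```

```bash
python3 -c "
from h import *
plan((.5025,-.0225,.20),6.6)"
```

```text
pos [ 0.41   -0.1485  0.2215] rpy [-1.7997e+02  4.0000e-02  6.5400e+00] n 4 dp [ 0.664  -0.7168  0.134 ] total [ 2.656 -2.867  0.536] twist total -0.016 F [-0.5  0.1 -2.8] t 6.35
```

>>> step_arm(
  deltas=[
    {"dp": [0.26,-0.27,0],"twist": 0},
    {"dp": [0.6,-0.65,0],"twist": 0},
    {"dp": [0.6,-0.65,0],"twist": 0},
    {"dp": [0.6,-0.65,0],"twist": 0},
    {"dp": [0.45,-0.45,0.2],"twist": 0},
    {"dp": [0.15,-0.2,0.3],"twist": 0},
    {"dp": [0,0,0],"twist": 0},
    {"dp": [0,0,0],"twist": 0},
    {"dp": [0,0,0],"twist": 0},
  ],
)

```text
time_s: 7.25
ee_pos: [0.5021, -0.023, 0.2024]
eef_rot: [3.141, -0.0, 0.113]
force: [-0.1, -0.3, -3.0]
grip_width: 0.013
grip_force: 30.0
```

```bash
python3 look.py w5 rack dish door; python3 fit.py; python3 rim.py; python3 -c "
from h import *
plan((.5025,-.0225,.20),6.6)"
```

```text
rack 0.79 [205. 121. 308. 158.] 2103 [ 0.524 -0.082  0.024] [ 0.541 -0.017  0.026] [0.567 0.05  0.036]
dish 0.6 [184. 155. 330. 260.] 11169 [ 0.479 -0.073  0.17 ] [ 0.517 -0.021  0.194] [0.545 0.031 0.225]
door 0.7 [ 86. 138. 190. 305.] 5863 [ 0.361  0.07  -0.   ] [0.469 0.094 0.124] [0.539 0.159 0.13 ]
rack 0.02 1463 mean [ 0.539  -0.0176  0.0257] c [550.1 -16. ] s [ 45.7 137.3] a 6.54
rack 0.032 622 mean [ 0.5465 -0.0166  0.0348] c [540.  -17.2] s [ 23.4 128. ] a 6.63
oven 0.125 12740 mean [0.6269 0.0361 0.1341] c [619.   14.6] s [ 99.  164.1] a 6.36
(array([  0,   0,   6, 991, 466, 140, 495,   0,   0,   0,   0,   0,   0,
         0,   0,   0,   0,   0,   0,   0,   0,   0,   0,   0,   0,   0,
         0]), array([0.01 , 0.014, 0.018, 0.022, 0.026, 0.03 , 0.034, 0.038, 0.042,
       0.046, 0.05 , 0.054, 0.058, 0.062, 0.066, 0.07 , 0.074, 0.078,
       0.082, 0.086, 0.09 , 0.094, 0.098, 0.102, 0.106, 0.11 , 0.114,
       0.118]))
dish lid slope [-0.0095 -0.0002  0.1943] z 0.19443183953048346
((502.9415588378906, -22.23235321044922), (78.6674575805664, 110.27812194824219), 6.541300296783447)
x [0, 0, 0, 0, 0, 0, 0, 0, 0, 0, 0, 0, 0, 0, 0, 0, 0, 0, 0, 0, 0, 0, 0, 0, 0, 0, 0, 0, 0, 0, 0, 0, 0, 0, 0, 0, 0, 0, 0, 0, 0, 0, 0, 0, 0, 0, 0, 0, 0, 0, 0, 0, 70, 70, 140, 65, 0, 0, 0, 0]
y [0, 0, 0, 0, 8, 7, 11, 1, 0, 0, 0, 0, 0, 0, 0, 0, 0, 0, 0, 0, 0, 0, 0, 0, 0, 0, 0, 0, 0, 0, 0, 0, 0, 0, 0, 0, 0, 0, 0, 0, 0, 0, 0, 0, 0, 0, 0, 0, 0, 0, 0, 0, 0, 0, 0, 0, 0, 0, 0, 0, 0, 0, 0, 0, 0, 6, 12, 6, 0, 0, 0, 0]
L 43 deg 1.92 off 60.05
R 47 deg -0.95 off -60.0
B 385 deg -0.16 off 48.36
plate x [21.79509452 34.87879535 50.03408932] y [88.77985645 98.2749294 ]
pos [ 0.5023 -0.0226  0.2024] rpy [ 1.7999e+02 -4.0000e-02  6.5000e+00] n 1 dp [ 0.0057 -0.0027  0.0601] total [ 0.006 -0.003  0.06 ] twist total -0.024 F [ 0.3  0.2 -4.2] t 7.45
```

View pics/w5.png

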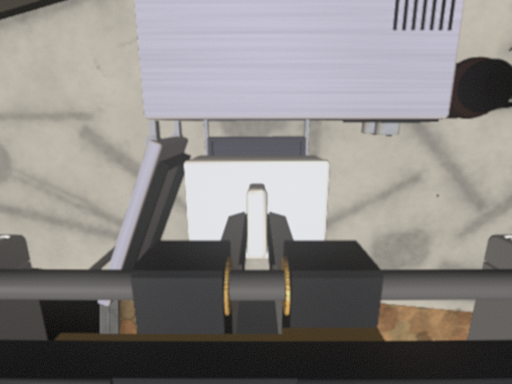

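The dish is centred over the pocket to within about 0.5 mm. It covers the pocket except for the back rim at (257,145), and the door is clear at the left (130,220). Next is the descent.

>>> step_arm(
  deltas=[
    {"dp": [0,0,0.3],"twist": 0},
    {"dp": [0,0,0.6],"twist": 0},
    {"dp": [0,0,0.6],"twist": 0},
    {"dp": [0,0,0.6],"twist": 0},
    {"dp": [0,0,0.35],"twist": 0},
    {"dp": [0,0,0.2],"twist": 0},
    {"dp": [0,0,0.1],"twist": 0},
    {"dp": [0,0,0],"twist": 0},
    {"dp": [0,0,0],"twist": 0},
  ],
)

```text
time_s: 8.35
ee_pos: [0.5027, -0.0221, 0.0926]
eef_rot: [3.141, -0.001, 0.114]
force: [0.2, 0.5, -3.7]
grip_width: 0.0133
grip_force: 30.0
```

```bash
python3 look.py w6 dish; python3 fit.py 2>&1| tail -2; python3 -c "
from h import *
plan((.5025,-.0225,.08),6.6)"
```

```text
dish 0.82 [182. 157. 327. 261.] 10860 [ 0.48  -0.072  0.066] [ 0.518 -0.02   0.085] [0.545 0.032 0.115]
dish lid slope [-0.0086  0.0002  0.0845] z 0.08464091674216238
((503.38665771484375, -21.407855987548828), (78.86104583740234, 110.01139068603516), 6.630623817443848)
pos [ 0.5027 -0.0221  0.0926] rpy [ 1.7999e+02 -7.0000e-02  6.5500e+00] n 1 dp [-0.0065  0.0087  0.3149] total [-0.007  0.009  0.315] twist total -0.013 F [-0.4  0.1 -2.8] t 8.45
```

>>> step_arm(
  deltas=[
    {"dp": [0,0,0.1],"twist": 0},
    {"dp": [0,0,0.08],"twist": 0},
    {"dp": [0,0,0.05],"twist": 0},
    {"dp": [0,0,0.03],"twist": 0},
    {"dp": [0,0,0.02],"twist": 0},
    {"dp": [0,0,0],"twist": 0},
  ],
)

```text
time_s: 9.05
ee_pos: [0.5023, -0.0221, 0.0807]
eef_rot: [-3.142, 0.0, 0.114]
force: [-0.9, -0.1, -3.1]
grip_width: 0.0129
grip_force: 30.0
```

```bash
python3 -c "
from h import *
plan((.5025,-.0225,.08),6.6)"
```

```text
pos [ 0.5023 -0.0221  0.0807] rpy [-1.80e+02  1.00e-02  6.55e+00] n 1 dp [0.0038 0.0107 0.0163] total [0.004 0.011 0.016] twist total -0.012 F [-0.9 -0.1 -3.1] t 9.05
```

Below the rim and no contact yet. I'll go on in 0.4 mm steps.

>>> step_arm(
  deltas=[
    {"dp": [0,0,0.02],"twist": 0},
    {"dp": [0,0,0.02],"twist": 0},
    {"dp": [0,0,0],"twist": 0},
    {"dp": [0,0,0],"twist": 0},
  ],
)

```text
time_s: 9.45
ee_pos: [0.503, -0.022, 0.0801]
eef_rot: [3.141, -0.002, 0.114]
force: [-1.4, 1.7, 5.5]
grip_width: 0.0132
grip_force: 30.0
```

>>> step_arm(
  deltas=[
    {"dp": [0,0,0],"twist": 0},
    {"dp": [0,0,0],"twist": 0},
    {"dp": [0,0,0],"twist": 0},
    {"dp": [0,0,0],"twist": 0},
    {"dp": [0,0,0],"twist": 0},
  ],
  gripper=0,
)

```text
time_s: 9.95
ee_pos: [0.5023, -0.0221, 0.0791]
eef_rot: [-3.142, 0.0, 0.114]
force: [-0.2, -0.4, -0.9]
grip_width: 0.0461
grip_force: 0.0
```

>>> step_arm(
  deltas=[
    {"dp": [0,0,-0.2],"twist": 0},
    {"dp": [0,0,-0.6],"twist": 0},
    {"dp": [0,0,-0.8],"twist": 0},
    {"dp": [0,0,-0.8],"twist": 0},
    {"dp": [0,0,-0.8],"twist": 0},
    {"dp": [-0.7,0,-0.4],"twist": 0},
    {"dp": [-0.8,0,0],"twist": 0},
    {"dp": [-0.8,0,0],"twist": 0},
    {"dp": [-0.3,0,0],"twist": 0},
    {"dp": [0,0,0],"twist": 0},
    {"dp": [0,0,0],"twist": 0},
  ],
)

```text
time_s: 11.05
ee_pos: [0.3998, -0.034, 0.2236]
eef_rot: [3.141, -0.001, 0.114]
force: [0.3, -0.6, -0.8]
grip_width: 0.0469
grip_force: 0.0
```

```bash
python3 look.py w7 rack dish oven door; python3 fit.py; python3 rim.py; python3 - <<'E'
from h import *
plan((.40,-.034,.09),6.5)
W=np.load("w.npy")
p=W[np.load("m_w_door.npy")]; q=p[(p[:,2]>.122)&(p[:,2]<.136)]; r=cv2.minAreaRect((q[:,:2]*1000).astype(np.float32)); print(len(q),r)
np.save("doortop.npy",q)
E
```

```text
rack 0.88 [205.  19. 308. 143.] 2318 [ 0.446 -0.091  0.022] [ 0.464 -0.031  0.035] [0.59  0.053 0.103]
dish 0.68 [210.  57. 302. 127.] 6473 [ 0.463 -0.073  0.07 ] [ 0.504 -0.021  0.072] [0.542 0.031 0.102]
oven 0.88 [ 86.   0. 450. 212.] 22435 [ 0.362 -0.176  0.016] [0.562 0.043 0.089] [0.603 0.128 0.134]
door 0.83 [ 81.  32. 190. 210.] 8525 [0.356 0.072 0.027] [0.449 0.099 0.121] [0.535 0.151 0.13 ]
rack 0.02 792 mean [ 0.5279 -0.0189  0.0275] c [524.4 -19. ] s [139.4 137.8] a 6.8
rack 0.032 885 mean [ 0.4831 -0.0283  0.0348] c [503.9 -21.3] s [ 98.6 128.3] a 6.69
rack 0.09 517 mean [ 0.4521 -0.0272  0.1016] c [452.  -27.1] s [ 5.7 98.1] a 6.61
oven 0.125 5523 mean [0.5116 0.0315 0.1298] c [530.1  14.7] s [145.5 406.1] a 37.09
(array([  0,   1,  16, 101, 680, 191, 702,   0,   0,   0,   0,   0,   0,
         3,  71,   7,   0,   0,   0,   0,   0,   0, 332, 185,   0,   0,
         0]), array([0.01 , 0.014, 0.018, 0.022, 0.026, 0.03 , 0.034, 0.038, 0.042,
       0.046, 0.05 , 0.054, 0.058, 0.062, 0.066, 0.07 , 0.074, 0.078,
       0.082, 0.086, 0.09 , 0.094, 0.098, 0.102, 0.106, 0.11 , 
[... 362 characters left out ...]
9, 2, 0, 0, 0]
y [0, 0, 0, 0, 57, 86, 17, 0, 0, 0, 0, 0, 0, 0, 0, 0, 0, 0, 0, 0, 0, 0, 0, 0, 0, 0, 0, 0, 0, 0, 0, 0, 0, 0, 0, 0, 0, 0, 0, 0, 0, 0, 0, 0, 0, 0, 0, 0, 0, 0, 0, 0, 0, 0, 0, 0, 0, 0, 0, 0, 0, 0, 0, 0, 0, 0, 31, 78, 13, 0, 0, 0]
L 144 deg 0.79 off 62.62
R 187 deg -0.18 off -61.47
B 84 deg -0.42 off 50.49
F 363 deg -0.16 off -43.51
plate x [-52.06492332 -11.88429647  43.92987582] y [-46.30435351  97.19789326]
pos [ 0.3994 -0.0339  0.2229] rpy [-1.7998e+02  4.0000e-02  6.5700e+00] n 4 dp [0.0039 0.0015 0.8304] total [0.016 0.006 3.322] twist total 0.017 F [ 0.2 -0.2 -0.4] t 11.3
4209 ((446.43426513671875, 101.4086685180664), (24.036579132080078, 193.310791015625), 73.96755981445312)
```

View pics/w7.png

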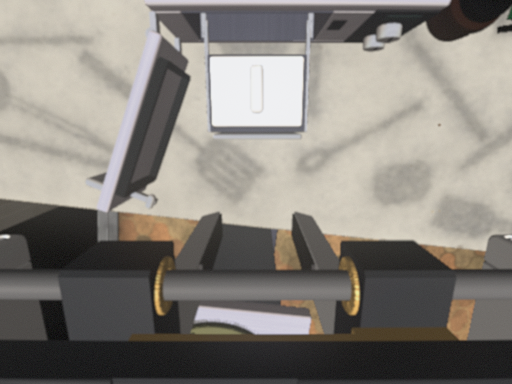

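The dish sits flat and square in the pocket (256,90). The plate's top edge is at (256,134) and the open door is at the left. Next I'll estimate the rack travel and the hinge.

```bash
python3 - <<'E'
from h import *
a=np.radians(6.55); c=np.array([.503,-.0213]); ex=np.array([np.cos(a),np.sin(a)]); ey=np.array([-ex[1],ex[0]])
W=np.load("w.npy"); p=W.reshape(-1,3); p=p[~np.isnan(p[:,0])]; d=p[:,:2]-c; x=d@ex; y=d@ey
for lo in (-.17,-.11,-.06,-.02,.02,.06):
    k=(y>lo)&(y<lo+.04)&(p[:,2]>.121)&(p[:,2]<.14)&(x>.05); print(lo,k.sum(),np.percentile(x[k],[1,5,20,50]).round(4) if k.sum()>5 else "")
k=(p[:,2]>.095)&(p[:,2]<.108)&(abs(y)<.06)&(x<-.03); print("plate",k.sum(),x[k].min(),np.percentile(x[k],5))
q=np.load("doortop.npy"); dd=q[:,:2]-c; X=np.c_[dd@ex,dd@ey]
q1=q[(q[:,2]>.126)&(q[:,2]<.134)]; dd=q1[:,:2]-c; X=np.c_[dd@ex,dd@ey]
for lo in np.arange(-.15,.06,.02):
    k=(X[:,0]>lo)&(X[:,0]<lo+.02); 
    if k.sum()>3: print("door x'",lo.round(3),k.sum(),"y'",np.percentile(X[k,1],[2,50,98]).round(4))
def w(px,py): return c+px*ex+py*ey
print(w(-.1,-.0), w(-.055,0))
E
```

```text
-0.17 548 [0.0678 0.0683 0.0698 0.071 ]
-0.11 433 [0.0696 0.0698 0.0701 0.0708]
-0.06 433 [0.0694 0.0696 0.0699 0.0706]
-0.02 399 [0.0694 0.0696 0.0699 0.0707]
0.02 443 [0.0692 0.0694 0.0697 0.0705]
0.06 457 [0.0638 0.0694 0.0697 0.0704]
plate 520 -0.05420875166027268 -0.05409917953518731
door x' -0.15 5 y' [0.1644 0.1654 0.1665]
door x' -0.13 223 y' [0.1559 0.1651 0.1733]
door x' -0.11 263 y' [0.148  0.1568 0.1665]
door x' -0.09 270 y' [0.1394 0.1483 0.1577]
door x' -0.07 263 y' [0.1317 0.1403 0.1499]
door x' -0.05 262 y' [0.1235 0.1318 0.1407]
door x' -0.03 296 y' [0.1143 0.1233 0.1323]
door x' -0.01 324 y' [0.1064 0.1153 0.1247]
door x' 0.01 337 y' [0.0983 0.1072 0.1166]
door x' 0.03 312 y' [0.0919 0.0995 0.1087]
[ 0.40365273 -0.03270702] [ 0.448359   -0.02757386]
```

>>> step_arm(
  deltas=[
    {"dp": [-0.3,0,0.4],"twist": 0},
    {"dp": [0,0,0.8],"twist": 0},
    {"dp": [0,0,0.8],"twist": 0},
    {"dp": [0,0,0.8],"twist": 0},
    {"dp": [0,0,0.6],"twist": 0},
    {"dp": [0,0,0],"twist": 0},
    {"dp": [0,0,0],"twist": 0},
  ],
  gripper=-1,
)

```text
time_s: 12.0
ee_pos: [0.3875, -0.0353, 0.0877]
eef_rot: [-3.141, 0.0, 0.114]
force: [-0.0, 0.7, -1.1]
grip_width: 0.0003
grip_force: 0.0
```

>>> step_arm(
  deltas=[
    {"dp": [0.5,0,0],"twist": 0},
    {"dp": [0.4,0,0],"twist": 0},
    {"dp": [0.2,0,0],"twist": 0},
    {"dp": [0.2,0,0],"twist": 0},
    {"dp": [0.25,0,0],"twist": 0},
    {"dp": [0.25,0,0],"twist": 0},
    {"dp": [0.25,0,0],"twist": 0},
    {"dp": [0.25,0,0],"twist": 0},
    {"dp": [0.25,0,0],"twist": 0},
    {"dp": [0.25,0,0],"twist": 0},
  ],
)

```text
time_s: 13.0
ee_pos: [0.4992, -0.0224, 0.0871]
eef_rot: [-3.142, 0.0, 0.114]
force: [0.1, -0.7, 0.5]
grip_width: 0.0004
grip_force: 0.0
```

```bash
python3 - <<'E'
from h import *
rgb,W=cloud("wrist"); cv2.imwrite("pics/w8.png",rgb[...,::-1])
o=ctrl.get_obs(); print(o["force"])
a=np.radians(6.55); c=np.array([.503,-.0213]); ex=np.array([np.cos(a),np.sin(a)]); ey=np.array([-ex[1],ex[0]])
p=W.reshape(-1,3); p=p[~np.isnan(p[:,0])]; d=p[:,:2]-c; x=d@ex; y=d@ey
k=(p[:,2]>.097)&(p[:,2]<.107)&(abs(y)<.055); print(k.sum(),np.percentile(x[k],[2,50,98]))
print((np.array(o["ee_pos"])[:2]-c)@ex)
E
```

```text
[-0.80215657  0.42412047 -0.56439483]
625 [0.00348408 0.01435314 0.02453629]
-0.0028777559316342876
```

View pics/w8.png

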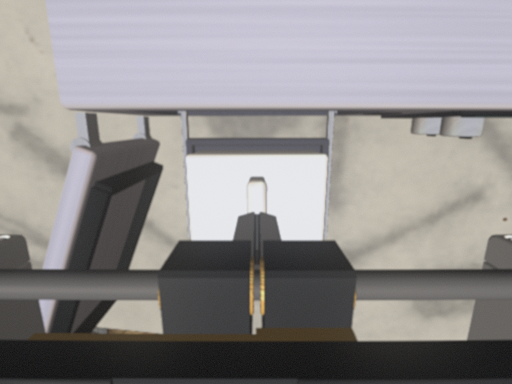

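```bash
python3 look.py w9 rack dish; python3 - <<'E'
from h import *
a=np.radians(6.55); c=np.array([.503,-.0213]); ex=np.array([np.cos(a),np.sin(a)]); ey=np.array([-ex[1],ex[0]])
W=np.load("w.npy")
def l(u,v): 
    p=W[v,u]; d=p[:2]-c; return [u,v]+np.round([d@ex,d@ey,p[2]],4).tolist()
for v in range(100,240,8): print(l(210,v)[1:],l(257,v)[2:])
o=ctrl.get_obs(); print(o["ee_pos"],o["force"])
rgb,d=ctrl.camera("side"); cv2.imwrite("pics/s1.png",cv2.resize(rgb[150:270,190:330,::-1],None,fx=5,fy=5,interpolation=cv2.INTER_CUBIC))
E
```

```text
rack 0.92 [180. 113. 333. 242.] 2565 [ 0.468 -0.091  0.024] [ 0.547 -0.022  0.029] [0.576 0.052 0.036]
dish 0.81 [188. 154. 326. 244.] 10815 [ 0.475 -0.072  0.05 ] [ 0.516 -0.019  0.072] [0.545 0.032 0.102]
[100, 0.076, 0.0241, 0.1341] [0.076, -0.0003, 0.1332]
[108, 0.072, 0.0244, 0.1327] [0.072, -0.0003, 0.1333]
[116, 0.0708, 0.043, 0.0189] [0.0708, -0.0004, 0.0181]
[124, 0.0635, 0.0465, -0.0009] [0.0635, -0.0004, -0.0011]
[132, 0.0557, 0.0468, -0.001] [0.0557, -0.0004, -0.0012]
[140, 0.0496, 0.0417, 0.0317] [0.0497, -0.0004, 0.0326]
[148, 0.042, 0.043, 0.0255] [0.042, -0.0004, 0.0247]
[156, 0.0395, 0.036, 0.0689] [0.0397, -0.0004, 0.0701]
[164, 0.0338, 0.0356, 0.0725] [0.034, -0.0004, 0.0735]
[172, 0.0275, 0.036, 0.0717] [0.0276, -0.0004, 0.0725]
[180, 0.0213, 0.0361, 0.0724] [0.0228, -0.0004, 0.0795]
[188, 0.015, 0.0363, 0.0728] [0.0214, -0.0004, 0.1005]
[196, 0.0084, 0.0367, 0.0721] [0.0161, -0.0004, 0.1016]
[204, 0.002, 0.0368, 0.0729] [0.0108, -0.0004, 0.1027]
[212, -0.0048, 0.0371, 0.0725] [0.0049, -0.0004, 0.1021]
[220, -0.0119, 0.0376, 0.0712] [0.0052, -0.0004, 0.1193]
[228, -0.0185, 0.0377, 0.0721] [0.0053, -0.0004, 0.1336]
[236, -0.0254, 0.0379, 0.0721] [0.005, -0.0004, 0.1446]
[ 0.4982515  -0.02248892  0.0869317 ] [-0.25542659  0.43625966 -0.13439065]
```

View pics/s1.png

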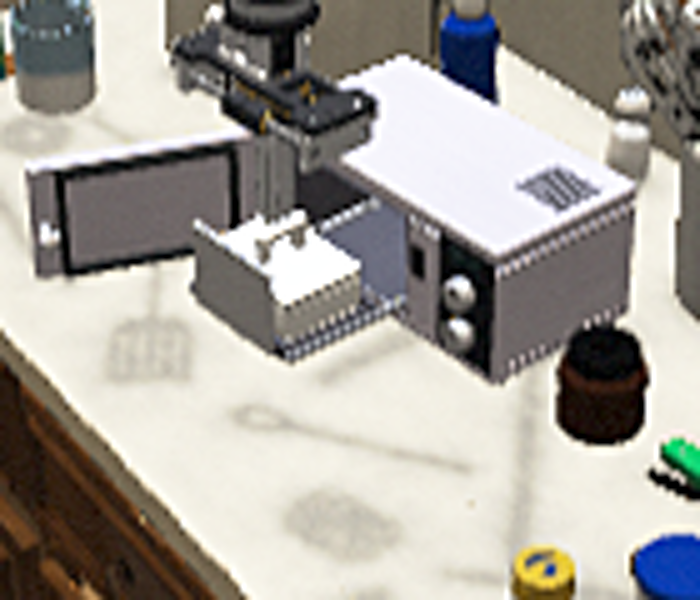

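```bash
python3 - <<'E'
from h import *
c=ctrl.get_calibration("side"); T=np.array(c["world_to_cam"])
K=np.array([[c["fx"],0,c["cx"]],[0,c["fy"],c["cy"]],[0,0,1.]])
for P in ((.498,-.0225,.087),(.498,-.0225,.105),(.498,-.0225,.12),(.528,-.018,.103),(.478,-.024,.103),(.4485,-.0275,.103)):
    u=cv2.projectPoints(np.array([P]),cv2.Rodrigues(T[:3,:3])[0],T[:3,3],K,np.array(c["distortion"]))[0].ravel()
    print(P,((u-[190,150])*5).round(0))
W=np.load("w.npy")
for v in (150,180,200): pass
rgb,S=cloud("side")
for v in range(184,204,2): print(v,[S[v,u].round(3).tolist() for u in (242,245,248)])
o=ctrl.get_obs(); print(o["qpos"],o["ee_pos"],o["grip_width"])
E
```

```text
(0.498, -0.0225, 0.087) [275. 238.]
(0.498, -0.0225, 0.105) [274. 219.]
(0.498, -0.0225, 0.12) [274. 204.]
(0.528, -0.018, 0.103) [302. 208.]
(0.478, -0.024, 0.103) [254. 230.]
(0.4485, -0.0275, 0.103) [225. 243.]
184 [[0.487, -0.02, 0.155], [0.49, -0.038, 0.163], [0.511, -0.028, 0.15]]
186 [[0.486, -0.022, 0.147], [0.494, -0.033, 0.149], [0.507, -0.034, 0.145]]
188 [[0.485, -0.023, 0.138], [0.491, -0.037, 0.143], [0.509, -0.03, 0.133]]
190 [[0.486, -0.021, 0.127], [0.495, -0.03, 0.128], [0.508, -0.032, 0.125]]
192 [[0.485, -0.023, 0.119], [0.491, -0.036, 0.124], [0.502, -0.041, 0.122]]
194 [[0.511, 0.021, 0.076], [0.5, -0.021, 0.103], [0.511, -0.027, 0.102]]
196 [[0.484, -0.024, 0.101], [0.495, -0.029, 0.099], [0.515, -0.02, 0.087]]
198 [[0.482, -0.025, 0.092], [0.505, -0.011, 0.076], [0.515, -0.019, 0.076]]
200 [[0.481, -0.027, 0.084], [0.5, -0.019, 0.072], [0.511, -0.025, 0.072]]
202 [[0.481, -0.026, 0.074], [0.493, -0.031, 0.072], [0.506, -0.033, 0.068]]
[-1.18727487e-01  2.94840379e-01  1.77223252e+00 -7.33538292e-06
  1.07476831e+00  1.33770678e+00] [ 0.49806889 -0.02255631  0.08711508] 0.0005707928509948039
```

The side view shows the rack hasn't moved. The closed fingertips really end about 20 mm higher than the TCP (around z 0.106), so they passed over the plate and the handle without contact. I'll lift, back off, and come in lower.

>>> step_arm(
  deltas=[
    {"dp": [0,0,-0.4],"twist": 0},
    {"dp": [0,0,-0.6],"twist": 0},
    {"dp": [-0.7,0,0],"twist": 0},
    {"dp": [-0.8,0,0],"twist": 0},
    {"dp": [-0.8,0,0],"twist": 0},
    {"dp": [-0.6,0,0],"twist": 0},
    {"dp": [0,0,0.6],"twist": 0},
    {"dp": [0,0,0.7],"twist": 0},
    {"dp": [0,0,0.3],"twist": 0},
    {"dp": [0,0,0],"twist": 0},
    {"dp": [0,0,0],"twist": 0},
  ],
)

```text
time_s: 14.4
ee_pos: [0.3832, -0.0358, 0.0637]
eef_rot: [3.142, -0.0, 0.114]
force: [-0.4, -0.7, -0.3]
grip_width: 0.0001
grip_force: 0.0
```

```bash
python3 look.py w10 rack dish; python3 fit.py | grep -E "dish|\(\(|rack"; python3 - <<'E'
from h import *
W=np.load("w.npy"); rgb=cv2.imread("pics/w10.png")
print(W[190:250:6,257].round(3).tolist())
rgb2,S=cloud("side"); cv2.imwrite("pics/s2.png",cv2.resize(rgb2[150:270,190:330,::-1],None,fx=5,fy=5,interpolation=cv2.INTER_CUBIC))
E
```

```text
rack 0.95 [165.   1. 351. 129.] 3817 [ 0.446 -0.092  0.024] [ 0.456 -0.03   0.1  ] [0.529 0.045 0.103]
dish 0.64 [166.   2. 341. 111.] 18074 [ 0.461 -0.074  0.059] [ 0.492 -0.023  0.072] [0.523 0.029 0.102]
rack 0.02 907 mean [ 0.4806 -0.0361  0.0266] c [498.5 -22.2] s [ 81.9 137.8] a 6.59
rack 0.032 940 mean [ 0.4597 -0.0268  0.0351] c [461.7 -26.4] s [  8.4 128. ] a 6.63
rack 0.09 1932 mean [ 0.4522 -0.0278  0.1018] c [452.2 -27.9] s [ 5.5 99.2] a 6.62
dish lid slope [0.0027 0.001  0.072 ] z 0.07209908663931616
((493.0295104980469, -22.447284698486328), (60.0631103515625, 110.47130584716797), 6.625897407531738)
[[0.387, -0.035, -0.001], [0.382, -0.036, -0.001], [0.376, -0.036, -0.0], [0.369, -0.037, -0.001], [0.391, -0.035, 0.084], [0.391, -0.035, 0.096], [0.391, -0.035, 0.106], [0.391, -0.035, 0.115], [0.391, -0.035, 0.125], [0.391, -0.035, 0.132]]
```

View pics/s2.png

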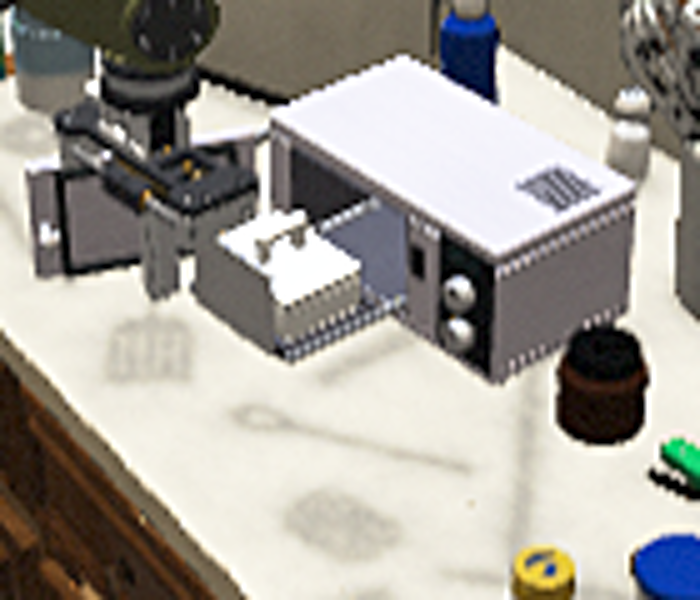

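The fingers are now in front of the plate at the right height (tips around z 0.082). The dish is undisturbed.

>>> step_arm(
  deltas=[
    {"dp": [0.5,0,0],"twist": 0},
    {"dp": [0.5,0,0],"twist": 0},
    {"dp": [0.3,0,0],"twist": 0},
    {"dp": [0.15,0,0],"twist": 0},
    {"dp": [0.15,0,0],"twist": 0},
    {"dp": [0.2,0,0],"twist": 0},
    {"dp": [0.25,0,0],"twist": 0},
    {"dp": [0.3,0,0],"twist": 0},
    {"dp": [0.3,0,0],"twist": 0},
    {"dp": [0.3,0,0],"twist": 0},
  ],
)

```text
time_s: 15.6
ee_pos: [0.5011, -0.0222, 0.0632]
eef_rot: [-3.142, 0.0, 0.114]
force: [-4.0, -0.4, 2.0]
grip_width: 0.0005
grip_force: 1.3
```

```bash
python3 - <<'E'
from h import *
rgb,W=cloud("wrist"); cv2.imwrite("pics/w11.png",rgb[...,::-1])
o=ctrl.get_obs()
a=np.radians(6.55); c=np.array([.503,-.0213]); ex=np.array([np.cos(a),np.sin(a)]); ey=np.array([-ex[1],ex[0]])
p=W.reshape(-1,3); p=p[~np.isnan(p[:,0])]; d=p[:,:2]-c; x=d@ex; y=d@ey
k=(p[:,2]>.097)&(p[:,2]<.107)&(abs(abs(y)-.035)<.012)&(x<.06); print("plate",k.sum(),np.percentile(x[k],[2,50,98]))
k=(p[:,2]>.068)&(p[:,2]<.077)&(abs(y)<.05)&(x>0); print("lid",k.sum(),np.percentile(x[k],[1,50,99]))
print("tcp x'",(np.array(o["ee_pos"])[:2]-c)@ex,(np.array(o["ee_pos"])[:2]-c)@ey,o["force"],o["ee_pos"],o["time_s"])
E
```

```text
plate 874 [0.00819734 0.01166568 0.01377769]
lid 9859 [0.01328089 0.045657   0.07102883]
tcp x' -0.0005063056979889918 -0.0007476896852843197 [-0.13883254  0.04700008 -0.30973749] [ 0.50258229 -0.02210056  0.06332577] 15.65
```

>>> step_arm(
  deltas=[
    {"dp": [0.15,0,0],"twist": 0},
    {"dp": [0.2,0,0],"twist": 0},
    {"dp": [0.2,0,0],"twist": 0},
    {"dp": [0.2,0,0],"twist": 0},
    {"dp": [0.15,0,0],"twist": 0},
    {"dp": [0.1,0,0],"twist": 0},
    {"dp": [0.1,0,0],"twist": 0},
    {"dp": [0.05,0,0],"twist": 0},
    {"dp": [0.05,0,0],"twist": 0},
  ],
)

```text
time_s: 16.55
ee_pos: [0.5481, -0.0168, 0.0632]
eef_rot: [-3.142, 0.0, 0.114]
force: [-1.7, 1.0, 0.2]
grip_width: 0.0003
grip_force: 1.1
```

>>> step_arm(
  deltas=[
    {"dp": [0.05,0,0],"twist": 0},
    {"dp": [0.05,0,0],"twist": 0},
  ],
)

```text
time_s: 16.75
ee_pos: [0.5521, -0.0164, 0.0631]
eef_rot: [-3.142, 0.0, 0.114]
force: [-2.3, 0.4, -1.2]
grip_width: 0.0003
grip_force: 1.1
```

>>> step_arm(
  deltas=[
    {"dp": [0.04,0,0],"twist": 0},
    {"dp": [0.04,0,0],"twist": 0},
    {"dp": [0,0,0],"twist": 0},
  ],
)

```text
time_s: 17.05
ee_pos: [0.5553, -0.016, 0.0631]
eef_rot: [-3.142, -0.0, 0.114]
force: [-1.9, 0.7, -1.4]
grip_width: 0.0004
grip_force: 0.8
```

>>> step_arm(
  deltas=[
    {"dp": [0.04,0,0],"twist": 0},
    {"dp": [0,0,0],"twist": 0},
  ],
)

```text
time_s: 17.25
ee_pos: [0.5554, -0.016, 0.0632]
eef_rot: [-3.141, 0.004, 0.114]
force: [-15.5, -1.2, 7.8]
grip_width: 0.0005
grip_force: 7.3
```

The rack has reached its stop (15 N, plate about 8 mm in front of the face). I'll retreat, rise and look.

>>> step_arm(
  deltas=[
    {"dp": [-0.4,0,0],"twist": 0},
    {"dp": [-0.7,0,0],"twist": 0},
    {"dp": [-0.5,0,-0.5],"twist": 0},
    {"dp": [-0.5,0,-0.8],"twist": 0},
    {"dp": [-0.5,0,-0.8],"twist": 0},
    {"dp": [-0.3,0,-0.8],"twist": 0},
    {"dp": [0,0,-0.4],"twist": 0},
    {"dp": [0,0,0],"twist": 0},
    {"dp": [0,0,0],"twist": 0},
  ],
)

```text
time_s: 18.15
ee_pos: [0.4417, -0.0291, 0.1946]
eef_rot: [3.142, -0.0, 0.114]
force: [0.1, 0.6, 0.2]
grip_width: 0.0007
grip_force: 0.0
```

```bash
cat > door.py <<'E'
from h import *
rgb,W=cloud("wrist"); cv2.imwrite("pics/w12.png",rgb[...,::-1]); o=ctrl.get_obs()
a=np.radians(6.55); c=np.array([.503,-.0213]); ex=np.array([np.cos(a),np.sin(a)]); ey=np.array([-ex[1],ex[0]])
p=W.reshape(-1,3); p=p[~np.isnan(p[:,0])]; d=p[:,:2]-c; x=d@ex; y=d@ey
k=(p[:,2]>.097)&(p[:,2]<.107)&(abs(y)<.048)&(x<.09); print("plate",k.sum(),np.percentile(x[k],[2,50,98]).round(4))
for l in ("door",):
    m=ctrl.cut_out("wrist",l)
    if m:
        q=W[m[0]["pixels"]]; q=q[(q[:,2]>.126)&(q[:,2]<.134)]; e=q[:,:2]-c; X=np.c_[e@ex,e@ey]; print("door",m[0]["conf"],len(X),"x'",np.percentile(X[:,0],[1,99]).round(4),"y'",np.percentile(X[:,1],[1,99]).round(4))
        v=cv2.fitLine(X.astype(np.float32),cv2.DIST_HUBER,0,.01,.01).ravel(); print("line",v.round(4),"theta deg",np.degrees(np.arctan2(abs(v[0]),-v[1]*np.sign(-v[0]))).round(1), np.percentile((X-v[2:])@[-v[1],v[0]],[2,98]).round(4))
        r=cv2.minAreaRect((X*1000).astype(np.float32)); print(r)
k=(p[:,2]>.121)&(p[:,2]<.14)&(x>.05)&(abs(y)<.1); print("oven edge",np.percentile(x[k],[1,5]) if k.sum()>9 else "")
print("tcp",((np.array(o["ee_pos"])[:2]-c)@ex).round(4),((np.array(o["ee_pos"])[:2]-c)@ey).round(4),o["ee_pos"],np.degrees(o["eef_rot"]),"F",o["force"].round(1),o["time_s"])
E
python3 door.py
```

```text
plate 758 [0.062  0.0647 0.0678]
door 0.9 2737 x' [-0.1268  0.047 ] y' [0.0941 0.171 ]
line [ 0.9227 -0.3855 -0.0354  0.1304] theta deg 112.7 [-0.0058  0.0066]
((-41.92608642578125, 128.89093017578125), (23.61285400390625, 192.9116668701172), 67.14794921875)
oven edge [0.07011041 0.07051138]
tcp -0.0621 -0.0007 [ 0.44137308 -0.02904663  0.19406483] [-1.79982686e+02  6.14741758e-02  6.55049443e+00] F [ 0.4 -0.1 -0.3] 18.2
```

View pics/w12.png

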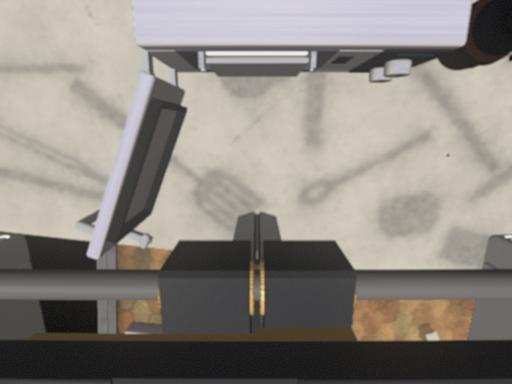

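The rack is home: the plate's front is at x' 0.062, against the face at 0.070. The door stands at θ ≈ 112.7° along (140,150), with its handle at (90,230). Next I'll work out the sweep.

>>> step_arm(
  deltas=[
    {"dp": [0.0,-0.4,0],"twist": 0},
    {"dp": [0.1,-0.7,0],"twist": 0},
    {"dp": [0.1,-0.7,0],"twist": 0},
    {"dp": [0.1,-0.7,0],"twist": 0},
    {"dp": [0.08,-0.7,0],"twist": 0},
    {"dp": [0,-0.7,0],"twist": 0},
    {"dp": [0,-0.65,0],"twist": 0},
    {"dp": [0,0,0.6],"twist": 0},
    {"dp": [0,0,0.8],"twist": 0},
    {"dp": [0,0,0.8],"twist": 0},
    {"dp": [0,0,0.78],"twist": 0},
    {"dp": [0,0,0],"twist": 0},
  ],
)

```text
time_s: 19.45
ee_pos: [0.4334, 0.1529, 0.0718]
eef_rot: [3.14, 0.008, 0.114]
force: [0.3, 0.3, 1.0]
grip_width: 0.0003
grip_force: 0.0
```

```bash
python3 door.py | tail -1; python3 - <<'E'
from h import *
a=np.radians(6.55); c=np.array([.503,-.0213]); ex=np.array([np.cos(a),np.sin(a)]); ey=np.array([-ex[1],ex[0]])
p=(np.array(ctrl.get_obs()["ee_pos"])[:2]-c); p=np.array([p@ex,p@ey]); H=np.array([.05,.09])
for t in (118,112,106,98,90,82,74,66,58,50,42,34,26,20,14,10,0):
    s,k=np.sin(np.radians(t)),np.cos(np.radians(t)); q=H+.125*np.array([-s,-k])+(.007+.008*abs(k)+.0125*s)*np.array([-k,s])
    print(t,q.round(4),"dp",((q-p)*[1,-1]/.04).round(2)); p=q
E
```

```text
tcp -0.0479 0.1812 [0.43472701 0.153215   0.07436657] [179.96314327   0.25886031   6.55520076] F [-0.5 -0.4  1.2] 19.5
118 [-0.0501  0.1679] dp [-0.08  0.33]
112 [-0.0578  0.1568] dp [-0.19  0.28]
106 [-0.0643  0.1449] dp [-0.16  0.3 ]
98 [-0.0709  0.1277] dp [-0.17  0.43]
90 [-0.075   0.1095] dp [-0.1   0.45]
82 [-0.0766  0.0929] dp [-0.04  0.42]
74 [-0.076   0.0759] dp [0.02 0.42]
66 [-0.073  0.059] dp [0.07 0.42]
58 [-0.0676  0.0423] dp [0.14 0.42]
50 [-0.0597  0.0263] dp [0.2 0.4]
42 [-0.0495  0.0114] dp [0.26 0.37]
34 [-0.037  -0.0021] dp [0.31 0.34]
26 [-0.0225 -0.0137] dp [0.36 0.29]
20 [-0.0104 -0.021 ] dp [0.3  0.18]
14 [ 0.0025 -0.027 ] dp [0.32 0.15]
10 [ 0.0115 -0.0301] dp [0.23 0.08]
0 [ 0.035 -0.035] dp [0.59 0.12]
```

>>> step_arm(
  deltas=[
    {"dp": [-0.04,0.16,0],"twist": 0},
    {"dp": [-0.04,0.17,0],"twist": 0},
    {"dp": [-0.1,0.14,0],"twist": 0},
    {"dp": [-0.1,0.14,0],"twist": 0},
    {"dp": [-0.08,0.15,0],"twist": 0},
    {"dp": [-0.08,0.15,0],"twist": 0},
    {"dp": [-0.08,0.21,0],"twist": 0},
    {"dp": [-0.08,0.22,0],"twist": 0},
    {"dp": [-0.05,0.23,0],"twist": 0},
    {"dp": [-0.05,0.22,0],"twist": 0},
  ],
)

```text
time_s: 20.55
ee_pos: [0.4161, 0.0783, 0.076]
eef_rot: [-3.142, 0.0, 0.114]
force: [0.2, 1.1, 0.5]
grip_width: 0.0004
grip_force: 0.4
```

```bash
python3 door.py
```

```text
Traceback (most recent call last):
  File "door.py", line 5, in <module>
    k=(p[:,2]>.097)&(p[:,2]<.107)&(abs(y)<.048)&(x<.09); print("plate",k.sum(),np.percentile(x[k],[2,50,98]).round(4))
                                                                               ~~~~~~~~~~~~~^^^^^^^^^^^^^^^^
IndexError: index -1 is out of bounds for axis 0 with size 0
```

Light contact (1.1 N). Fix the script for the empty case and check the door angle.

```bash
sed -i 's/print("plate",k.sum(),/print("plate",k.sum(),k.any() and /' door.py; python3 door.py
```

```text
plate 0 False
door 0.7 6484 x' [-0.0702  0.0468] y' [0.0817 0.1019]
line [ 0.9966  0.0823 -0.0066  0.0923] theta deg 85.3 [-0.0068  0.0065]
((-11.775482177734375, 88.54236602783203), (121.07743835449219, 20.219738006591797), 4.76249361038208)
oven edge 
tcp -0.075 0.1087 [0.41612205 0.07810004 0.07592967] [1.79989127e+02 1.26279797e-02 6.49174372e+00] F [ 0.1 -0.4 -1. ] 20.65
```

>>> step_arm(
  deltas=[
    {"dp": [-0.02,0.21,0],"twist": 0},
    {"dp": [-0.02,0.21,0],"twist": 0},
    {"dp": [0.01,0.21,0],"twist": 0},
    {"dp": [0.01,0.21,0],"twist": 0},
    {"dp": [0.03,0.21,0],"twist": 0},
    {"dp": [0.04,0.21,0],"twist": 0},
    {"dp": [0.07,0.21,0],"twist": 0},
    {"dp": [0.07,0.21,0],"twist": 0},
    {"dp": [0.1,0.2,0],"twist": 0},
    {"dp": [0.1,0.2,0],"twist": 0},
    {"dp": [0.13,0.19,0],"twist": 0},
    {"dp": [0.13,0.18,0],"twist": 0},
  ],
)

```text
time_s: 21.9
ee_pos: [0.4538, -0.0159, 0.0759]
eef_rot: [3.142, 0.0, 0.114]
force: [-0.3, -0.0, 0.3]
grip_width: 0.0006
grip_force: 0.3
```

>>> step_arm(
  deltas=[
    {"dp": [0.15,0.17,0],"twist": 0},
    {"dp": [0.16,0.17,0],"twist": 0},
    {"dp": [0.18,0.15,0],"twist": 0},
    {"dp": [0.18,0.14,0],"twist": 0},
    {"dp": [0.15,0.09,0],"twist": 0},
    {"dp": [0.15,0.09,0],"twist": 0},
    {"dp": [0,0,0],"twist": 0},
  ],
)

```text
time_s: 22.6
ee_pos: [0.4961, -0.0433, 0.0759]
eef_rot: [3.141, -0.0, 0.114]
force: [-0.3, -0.1, -1.0]
grip_width: 0.0005
grip_force: 0.0
```

```bash
python3 door.py
```

```text
plate 1789 [0.062  0.0649 0.0678]
door 0.64 8770 x' [-0.0088  0.052 ] y' [-0.0868  0.0928]
line [0.2917 0.9565 0.0225 0.0069] theta deg 17.0 [-0.0061  0.0069]
((25.197011947631836, 1.554962158203125), (193.53195190429688, 24.17997932434082), 73.00371551513672)
oven edge [0.05229055 0.07076735]
tcp -0.0097 -0.0208 [ 0.49570391 -0.04308     0.07585445] [1.79996981e+02 1.45306482e-03 6.54949203e+00] F [-0.2  0.2  0.1] 22.65
```

>>> step_arm(
  deltas=[
    {"dp": [0.15,0.05,0],"twist": 0},
    {"dp": [0.15,0.05,0],"twist": 0},
    {"dp": [0.12,0.04,0],"twist": 0},
    {"dp": [0.1,0.03,0],"twist": 0},
    {"dp": [0.1,0.02,0],"twist": 0},
    {"dp": [0.1,0,0],"twist": 0},
  ],
)

```text
time_s: 23.3
ee_pos: [0.5253, -0.0474, 0.0759]
eef_rot: [3.142, 0.0, 0.114]
force: [-0.7, -0.4, -0.1]
grip_width: 0.0002
grip_force: 0.3
```

>>> step_arm(
  deltas=[
    {"dp": [0.1,0,0],"twist": 0},
    {"dp": [0.1,0,0],"twist": 0},
  ],
)

```text
time_s: 23.5
ee_pos: [0.5324, -0.0467, 0.0758]
eef_rot: [3.141, 0.002, 0.114]
force: [-6.8, -4.8, 3.1]
grip_width: 0.0006
grip_force: 3.2
```

>>> step_arm(
  deltas=[
    {"dp": [0.06,0,0],"twist": 0},
    {"dp": [0.03,0,0],"twist": 0},
  ],
)

```text
time_s: 23.7
ee_pos: [0.5366, -0.046, 0.0759]
eef_rot: [3.142, 0.0, 0.114]
force: [-1.2, -0.5, -0.8]
grip_width: 0.0005
grip_force: 0.8
```

```bash
python3 door.py
```

```text
plate 524 [0.0619 0.0636 0.0645]
oven edge [0.05130004 0.05554869]
tcp 0.0308 -0.0283 [ 0.53679292 -0.04590082  0.07589787] [-1.79998435e+02 -9.48645045e-03  6.55070493e+00] F [ 0.1  0.  -0. ] 23.75
```

The force peaked and then dropped, so the catch has probably passed. I'll press a little more to confirm the stop.

>>> step_arm(
  deltas=[
    {"dp": [0.04,0,0],"twist": 0},
    {"dp": [0,0,0],"twist": 0},
  ],
)

```text
time_s: 24.0
ee_pos: [0.5383, -0.0457, 0.076]
eef_rot: [3.142, -0.0, 0.114]
force: [0.3, 0.4, -0.1]
grip_width: 0.0004
grip_force: 0.0
```

>>> step_arm(
  deltas=[
    {"dp": [0.03,0,0],"twist": 0},
    {"dp": [0,0,0],"twist": 0},
  ],
)

```text
time_s: 24.2
ee_pos: [0.5386, -0.0456, 0.076]
eef_rot: [-3.141, 0.002, 0.114]
force: [-6.3, 0.2, 5.1]
grip_width: 0.0006
grip_force: 3.4
```

>>> step_arm(
  deltas=[
    {"dp": [0.03,0,0],"twist": 0},
    {"dp": [0,0,0],"twist": 0},
  ],
)

```text
time_s: 24.4
ee_pos: [0.5386, -0.0456, 0.076]
eef_rot: [-3.141, 0.005, 0.114]
force: [-17.0, -1.6, 10.8]
grip_width: 0.0003
grip_force: 8.7
```

>>> step_arm(
  deltas=[
    {"dp": [-0.3,0,0],"twist": 0},
    {"dp": [-0.7,0,0],"twist": 0},
    {"dp": [-0.8,0,0],"twist": 0},
    {"dp": [-0.6,0,-0.5],"twist": 0},
    {"dp": [-0.5,0,-0.8],"twist": 0},
    {"dp": [0,0,-0.8],"twist": 0},
    {"dp": [0,0,-0.8],"twist": 0},
    {"dp": [0,0,0],"twist": 0},
    {"dp": [0,0,0],"twist": 0},
  ],
)

```text
time_s: 25.3
ee_pos: [0.4253, -0.0587, 0.192]
eef_rot: [3.141, -0.001, 0.114]
force: [0.7, -0.3, -0.6]
grip_width: 0.0006
grip_force: 0.0
```

```bash
python3 door.py; python3 look.py w13 rack dish door
```

```text
plate 225 [0.041  0.0413 0.0422]
door 0.95 3897 x' [0.0421 0.0556] y' [-0.0954  0.0931]
line [ 0.001  -1.      0.0487 -0.0012] theta deg 179.9 [-0.0065  0.0067]
((53.907737731933594, -1.30938720703125), (24.05870246887207, 194.19969177246094), 0.16269810497760773)
oven edge [0.05037964 0.0517706 ]
tcp -0.0818 -0.0282 [ 0.4249465  -0.05862156  0.19121315] [-1.79981743e+02  3.90274620e-02  6.55337599e+00] F [ 0.1  0.4 -0.9] 25.35
door 0.69 [112.  26. 340.  95.] 10259 [ 0.534 -0.107  0.033] [ 0.551 -0.021  0.124] [0.573 0.073 0.13 ]
```

View pics/w13.png

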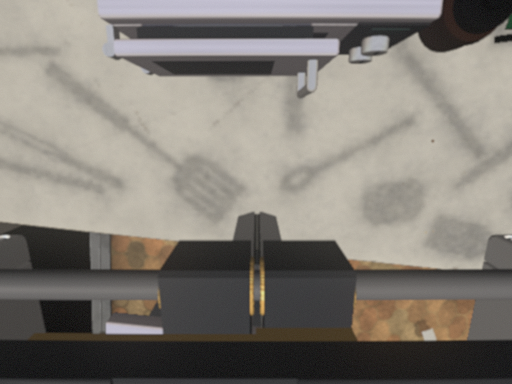

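The door is parallel to the oven face (0.1° off) from (115,47) to (335,47) and stays shut with the arm clear. The rack is home and the bystanders were not touched.

```bash
python3 -c "
from station import ctrl
print(ctrl.hand_in())"
```

```text
the job is handed in; nothing more can be done
None
```

I put the dish flat in the rack's pocket, pushed the rack fully home, and shut the door past its catch. I handed the job in at about 25 s, with the mug, spice jar and small tub left where they stood. On the first rack push the closed fingers passed over the plate and dish handle without contact, so I redid it lower.

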